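# Prop the chest lid open

## Robot

A 6-joint arm with a two-finger parallel gripper is mounted at the origin on the work surface; the furniture and walls round the work are solid. World frame = base frame: x ahead of the robot, y to its left, z up, the work surface at z = 0. Lengths are in mm, angles in rad, forces in N, time in s.
With the tool pointing down it reaches from about 350 to 975 mm from the base axis. Payload 7.1 kg.
Tool frame: the origin (TCP) lies midway between the tips of the shut fingers; the grasp point (between the pads) lies 19 mm behind it (ctrl.grasp_offset is the distance from the TCP to the grasp point, in mm); z points along the fingers, y is the line along which they close (so a half turn about z gives the same grasp; the last joint's range is limited). The gripper opens to 88 mm and grips with 3 to 60 N. Pads are 20 mm wide; open, the fingers measure 115 mm over their backs; the gripper's body (75 mm by 178 mm) begins 61 mm behind the grasp point.
Start: joints at [-1.264, 0.423, 1.63, -0, 1.089, -0.019], TCP at [200.059, -592.099, 222.675] pointing down, gripper open.
Joint ranges: [-3, 3], [-0.9, 2.11], [0.09, 2.58], [-1.31, 4.45], [0.11, 2.69], [-2.54, 2.54]. Speed limits (rad/s): [2.39, 2.39, 3.01, 3.14, 3.14, 3.14].

## Interface

Orientations are given as a rotation vector (axis times angle).
In Python, from workcell import ctrl gives the robot as it stands. The module is installed in compiled form; this text tells all that it offers.
- The arm moves only by the tool servo_tool, never from a script. Its argument "rows" is a list of rows, each a list of 7 numbers: the turn, a rotation vector about the tool's x, y, z as a fraction of full scale, then the shift along the tool's x, y, z as a fraction of full scale, then the finger opening in mm, from 0 to 87.8. A call has 1 to 10 rows; each row is the pose to reach, as a shift and turn from the pose commanded when the call began, along the tool's axes at that moment; what a row does not reach only later rows make up. Full scale, the value 1, is 20 cm for a shift and 1.5 rad for a turn. A row lasts 1/8 s, in which the tool goes at most 62.5 mm and 10.7 degrees, less where a joint would pass 70% of its speed; a pose out of reach is approached as far as the arm can. A call with a number of a shift or a turn outside -1 to 1 is refused whole. A call with a gripper value outside its range is refused whole. The fingers move at their own pace and stop on an object; the grip force is fixed at half the most. Time passes only in rows, so rows that repeat a pose let the fingers close. It gives the time, the measured TCP pose, the force, the opening and the grip force at its end, in the units of the state.
- ctrl.get_obs(): the state, without advancing time (a new reading comes with each control period).
- ctrl.get_image(name): name is "scene" or "top"; returns (picture, depth): 384x512x3 uint8, red, green, blue; 384x512 float32, mm along the optical axis (not along the pixel's ray), 0 where there is no reading.
- ctrl.camera_info(name): a dict with "intrinsics" (3x3 intrinsics, pixels), "R" (3x3) and "t" (3): a world point X has camera coordinates R X + t. Camera axes: x right, y down, z forward; pixel columns grow to the right and rows downward; lengths in mm; the calibration is good to about 2 mm. A picture is of the moment at which its call begins. camera_info takes no time and is no camera call.
- ctrl.close_job(): hands the job in; it is judged then, once.
The state is a dict: "t": time; "qpos": joint angles; "qvel": joint speeds; "joint_torque": joint torques, N m; "ee_pos": TCP position; "orientation": TCP orientation; "ft_force": force on the tool from outside, world axes, zero at the start; "moment": the same for the moment, N m; "width": finger opening in mm; "grasp_force": force on a finger pad.
Only numpy, scipy, OpenCV 4.12 (cv2) and the standard library are available. Lean on these libraries where they do the work, as an engineer would, in place of code of your own. Each camera call takes 0.05 s, during which the arm holds its last target. There are 200 camera calls.

## Task

Swing the red-handled prop rod up from its clip on the side of the blue chest until its pin stands under the yellow saddle of the raised lid, then let the lid down by its bar until the saddle rests on the pin. Leave the lid propped open like that, and do not let the lid drop below the prop on the way.

Things in the scene. Friction and masses are not known exactly. Their poses are not given: they have to be found in the camera images.
- chest: Fixed blue steel chest 190 (x) x 170 (y) x 85 (z) mm. Origin: centre of its underside; x to its back, y to its left, z up. Lid hinge: along y through x +95, z +85 mm. Rod pivot on the right (-y) side: along y through x -60, z +50 mm. Once propped, the lid stands 40 deg (0.70 rad) above level and the rod 72 deg (1.257 rad) above level.
- prop_grip (a point): Centre of the prop rod's red round handle (14 mm thick, 50 long, along y), 130 mm from the rod's pivot. The rod lies level, pointing to the back, in a clip open at the top; swings up and forward; stays at any angle (under 3 N). On the same line a bare 12 mm steel pin, its middle 48 mm nearer the chest, carries the saddle. The handle can turn between the fingers of a hand that points down.
- saddle (a point): Where the pin's centre line lies once seated: top of the yellow notch at the lid's right edge, 145 mm from the hinge, open to the lid's underside, 16 mm wide inside, 39 at the mouth, 15 deep below this point, 22 long in y, clear of the red handle. Axes: x along the lid to the hinge, y along the hinge, z out of the lid's outer face.
- lid_bar (a point): Middle of the steel pull bar (12 mm round, 110 long, along y) in front of the lid's edge: 235 mm from the hinge, 45 mm clear of the edge. The lid starts 60 to 72 deg above level on a stiff hinge that stays where left (under 5 N moves it). A hand that points down can hold the bar from above as the lid swings; the bar turns between the fingers.

How it is judged:
By the outcome, as a careful person would: the job done as asked, in the order asked, and still so for the second after the job is handed in, with the robot touching nothing.
It also fails if it takes over 51 s, if anything falls off the work surface, if the arm or the gripper's body presses on something with over 40 N, if the wrist force passes 120 N, or if a joint passes its speed limit or range.

## Working session

There is one attempt and no reset: what is moved stays moved. The work goes in short steps, Python scripts to look and compute and a tool call to move; the robot and the scene stay as the last step left them, time stands still between calls to the robot, and variables do not carry over. Pictures are saved under pics/ and viewed, at most 10 in all, crops included, and the job is handed in when it is done.

Besides the shell and the picture viewer there is one more tool, called after "Request:" by a JSON object that holds its "api" and its "payload". servo_tool: Moves the arm, as the interface text tells. Its arguments: {"type":"object","properties":{"rows":{"type":"array","items":{"type":"array","items":{"type":"number"}}}},"required":["rows"]}

```bash
mkdir -p pics
cat > h.py <<'E'
import numpy as np, cv2
from workcell import ctrl
from scipy.spatial.transform import Rotation as Ro
def grab(n):
    im,d=ctrl.get_image(n); c=ctrl.camera_info(n)
    K=np.array(c["intrinsics"]);R=np.array(c["R"]);t=np.array(c["t"]).ravel()
    v,u=np.mgrid[0:384,0:512]
    C=np.stack([(u-K[0,2])/K[0,0]*d,(v-K[1,2])/K[1,1]*d,d],-1)
    P=(C-t)@R
    P[d<=0]=np.nan
    return im,d,P,K,R,t
E
python3 - <<'E'
from h import *
a=grab("scene");b=grab("top")
np.savez("/tmp/v.npz",a=a[0],b=b[0],pa=a[2],pb=b[2])
cv2.imwrite("pics/s0.png",a[0][...,::-1]);cv2.imwrite("pics/t0.png",b[0][...,::-1])
for x in(a,b): print((-x[4].T@x[5]).round(), x[4].round(2).tolist())
o=ctrl.get_obs();print(o["ee_pos"],o["orientation"],Ro.from_rotvec(o["orientation"]).as_matrix().round(3),o["t"],o["width"])
E
```

```text
[ 715. -286.  684.] [[0.91, 0.4, -0.0], [0.28, -0.63, -0.72], [-0.29, 0.66, -0.69]]
[311. 205. 903.] [[-0.01, -1.0, -0.06], [-0.98, 0.02, -0.18], [0.19, 0.06, -0.98]]
[ 199.93533891 -591.63127229  222.00142981] [-3.09867165e+00 -5.09345883e-01  3.12986311e-04] [[ 0.947  0.32  -0.   ]
 [ 0.32  -0.947  0.001]
 [ 0.    -0.001 -1.   ]] 0.1 88.17721391682808
```

View pics/s0.png

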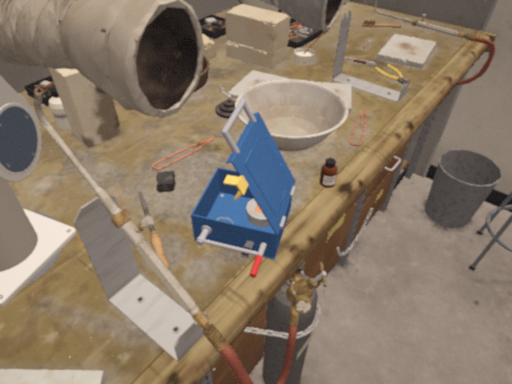

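View pics/t0.png

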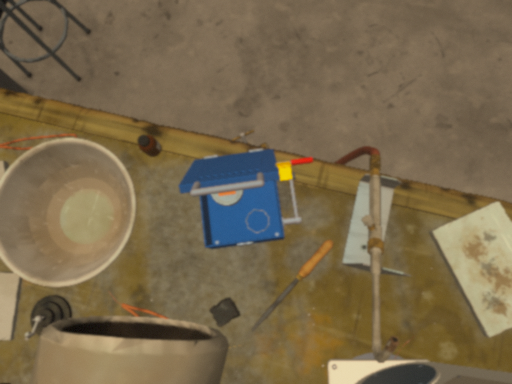

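The scene view shows the blue chest with its lid raised, the bar at about (240,110), the saddle at (237,185), the rod from (203,237) to (262,250) and the red handle at (257,265). In the top view the handle is at (300,161), the saddle at (286,172), the rod pivot end near (293,219) and the bar at (228,186). A pipe on a bracket stands at the right, at x≈375.

Run:
```python
from h import *
z=np.load("/tmp/v.npz")
for n in "ab":
    im=z[n];P=z["p"+n];hsv=cv2.cvtColor(im,cv2.COLOR_RGB2HSV);H,S,V=cv2.split(hsv)
    win=np.zeros(H.shape,bool)
    if n=="a": win[90:290,180:310]=1
    else: win[135:260,170:330]=1
    M={"red":((H<6)|(H>174))&(S>180)&(V>110),"yel":(H>20)&(H<32)&(S>200)&(V>150),"blue":(H>100)&(H<118)&(S>150),"grey":(S<60)&(V>100)}
    for k,m in M.items():
        m=(m&win).astype(np.uint8)
        cnt,l,st,ce=cv2.connectedComponentsWithStats(m)
        for i in range(1,cnt):
            if st[i,4]<25: continue
            p=P[l==i];p=p[np.isfinite(p).all(1)]
            md=np.median(p,0);q=p[np.linalg.norm(p-md,axis=1)<(60 if k in("red","yel") else 300)]
            w,vv=np.linalg.eigh(np.cov(q.T)); 
            print(n,k,st[i],"mean",q.mean(0).round(1),"lo",np.percentile(q,2,0).round(),"hi",np.percentile(q,98,0).round(),"ax",vv[:,2].round(3),"len",np.ptp((q-q.mean(0))@vv[:,2]).round())
```

```text
a grey [180  90  23  18 149] mean [222.3 454.9 196.8] lo [215. 430. 184.] hi [227. 480. 207.] ax [0.082 0.958 0.274] len 57.0
a grey [ 180   90  130  138 4960] mean [348.  580.7  35.5] lo [209. 276.  -3.] hi [511. 798. 113.] ax [-0.283 -0.952 -0.113] len 583.0
a grey [180 147  15   9  31] mean [184.4 482.7  -1.1] lo [174. 460.  -4.] hi [196. 506.   2.] ax [-0.421 -0.907 -0.002] len 52.0
a grey [294 149   8  12  39] mean [488.2 593.7   1.1] lo [479. 576.  -3.] hi [500. 613.  26.] ax [ 0.463 -0.83   0.311] len 46.0
a grey [279 150  31  87 416] mean [529.7 420.2  19.3] lo [442. 241.  -4.] hi [562. 584.  93.] ax [ 0.228 -0.938  0.261] len 390.0
a grey [246 198  24  29 357] mean [481.3 295.5  34.6] lo [450. 210.   6.] hi [533. 338. 157.] ax [-0.399  0.63  -0.666] len 243.0
a grey [217 217  16   5  27] mean [409.2 278.3   5.9] lo [394. 271.   2.] hi [427. 286.  10.] ax [-0.979 -0.205  0.013] len 35.0
a grey [196 225  71  36 668] mean [465.9 183.8  39.2] lo [400. 158.  -2.] hi [541. 214.  59.] ax [-0.992 -0.102  0.067] len 158.0
a grey [244 240  10   8  54] mean [505.7 200.9  44.6] lo [496.
[... 1198 characters left out ...]
 [431. 276.   9.] ax [-0.819 -0.574 -0.006] len 44.0
b grey [248 148  15   5  41] mean [557.6 254.2  87.4] lo [551. 239.  -1.] hi [584. 270.  97.] ax [ 0.311  0.093 -0.946] len 110.0
b grey [203 155  15   4  34] mean [544.3 352.1  91.7] lo [541. 338.  89.] hi [548. 368.  96.] ax [ 0.111 -0.992  0.058] len 32.0
b grey [189 172  75  34 901] mean [443.9 299.1 212.1] lo [424. 233.  30.] hi [474. 353. 300.] ax [ 0.096  0.139 -0.986] len 311.0
b grey [281 181  21  46 263] mean [429.5 176.3  53.7] lo [398. 160.  -1.] hi [490. 199.  63.] ax [-0.993  0.085  0.081] len 103.0
b grey [236 241  20   6  58] mean [355.7 282.2  56.3] lo [353. 264.  -0.] hi [358. 304.  80.] ax [ 0.008 -0.133  0.991] len 85.0
```

Run:
```python
from h import *
z=np.load("/tmp/v.npz")
P=z["pb"];hsv=cv2.cvtColor(z["b"],cv2.COLOR_RGB2HSV);H,S,V=cv2.split(hsv);fin=np.isfinite(P).all(2)
blue=(H>100)&(H<118)&(S>150)&fin
v,u=np.mgrid[0:384,0:512]
g=(S<70)&(V>100)&fin&(u>185)&(u<270)&(v>165)&(v<210)&(P[...,2]>230)
q=P[g];w,vv=np.linalg.eigh(np.cov(q.T));print("bar",len(q),q.mean(0),vv[:,2],np.percentile(q,[1,50,99],axis=0).round(1).tolist())
# chest frame analysis both views
yaws={}
ex=np.array([.992,.127,0]);
for yaw in (6.,7.3,8.5):
    a=np.radians(yaw);ex=np.array([np.cos(a),np.sin(a),0]);ey=np.array([-np.sin(a),np.cos(a),0])
    for n in "ab":
        P=z["p"+n];hsv=cv2.cvtColor(z[n],cv2.COLOR_RGB2HSV);H,S,V=cv2.split(hsv)
        b=(H>100)&(H<118)&(S>150)&np.isfinite(P).all(2)&(np.linalg.norm(P-np.array([470,280,80]),axis=2)<300)
        q=P[b];lo=q[q[:,2]<83];lo=lo[lo[:,2]>10]; hi=q[q[:,2]>120]
        f=lambda r:(np.percentile(r@ex,[.5,2,98,99.5]).round(1),np.percentile(r@ey,[.5,2,98,99.5]).round(1))
        print(yaw,n,"box",len(lo),*f(lo),"lid",len(hi),*f(hi))
# rim line fits: right wall outer face (scene), front rim
Pa=z["pa"];
for r in range(0,384,24):
    row=[(c,z["pb"][r,c].round().tolist()) for c in (360,370,376,382,390,400)]
    print(r,row)
```

```text
bar 637 [436.5584697  288.89890155 291.02033072] [ 0.11558277 -0.99324046  0.01067725] [[422.5, 231.4, 251.0], [434.8, 287.9, 296.8], [464.7, 349.0, 300.3]]
6.0 a box 229 [389.9 390.2 577.8 578. ] [153.7 153.9 322.1 322.4] lid 10 [508.9 509.4 554.8 555.2] [153.1 153.1 279.2 283. ]
6.0 b box 54 [386.1 386.5 513.7 515.1] [160.9 161.  323.4 323.8] lid 409 [474.3 476.  513.4 541. ] [166.3 169.6 319.1 323.1]
7.3 a box 229 [395.4 395.8 582.  582.2] [143.1 143.3 312.6 313.3] lid 10 [514.5 515.1 558.2 558.7] [141.1 141.1 267.  270.8]
7.3 b box 54 [390.5 390.6 517.3 518.7] [150.8 150.8 313.5 313.9] lid 409 [478.1 481.9 519.4 546. ] [155.3 158.7 308.1 312.1]
8.5 a box 229 [399.2 400.  585.3 587.4] [131.5 132.  304.1 304.7] lid 10 [519.5 520.1 561.1 561.6] [129.9 130.  255.7 259.4]
8.5 b box 54 [394.  394.2 520.3 521.7] [139.9 139.9 304.7 305.4] lid 409 [481.3 485.  524.7 551.2] [145.1 148.6 297.7 301.8]
0 [(360, [1640.0, -236.0, -900.0]), (370, [1634.0, -285.0, -896.0]), (376, [1632.0, -315.0, -896.0]), (382, [1631.0, -346.0, -896.0]), (390, [1635.0, -389.0, -906.0]), (400, [1623.0, -434.0, -8
[... 2093 characters left out ...]
0])]
288 [(360, [257.0, 30.0, 5.0]), (370, [256.0, 7.0, -0.0]), (376, [273.0, 58.0, 273.0]), (382, [nan, nan, nan]), (390, [256.0, -36.0, 1.0]), (400, [256.0, -59.0, -1.0])]
312 [(360, [205.0, 32.0, 2.0]), (370, [205.0, 10.0, -2.0]), (376, [241.0, 67.0, 305.0]), (382, [204.0, -16.0, -1.0]), (390, [205.0, -33.0, 1.0]), (400, [204.0, -55.0, -0.0])]
336 [(360, [155.0, 36.0, 3.0]), (370, [154.0, 13.0, -1.0]), (376, [212.0, 76.0, 331.0]), (382, [154.0, -12.0, 0.0]), (390, [224.0, 76.0, 403.0]), (400, [154.0, -51.0, -1.0])]
360 [(360, [108.0, 40.0, 11.0]), (370, [108.0, 19.0, 12.0]), (376, [188.0, 85.0, 363.0]), (382, [191.0, 80.0, 375.0]), (390, [107.0, -23.0, 10.0]), (400, [108.0, -43.0, 12.0])]
```

Run:
```python
from h import *
z=np.load("/tmp/v.npz")
# obstacle height map: max z per 50mm cell from both views
Q=np.concatenate([z["pa"].reshape(-1,3),z["pb"].reshape(-1,3)]);Q=Q[np.isfinite(Q).all(1)]
xs=range(-100,800,50);ys=range(-300,700,50)
print("      "+" ".join("%4d"%y for y in ys))
for x in xs:
    r=[]
    for y in ys:
        m=(Q[:,0]>=x)&(Q[:,0]<x+50)&(Q[:,1]>=y)&(Q[:,1]<y+50)
        r.append("%4d"%np.percentile(Q[m,2],98) if m.sum()>3 else "   .")
    print("%5d "%x+" ".join(r))
P=z["pb"]; 
# bar: top view side band
hsv=cv2.cvtColor(z["b"],cv2.COLOR_RGB2HSV);H,S,V=cv2.split(hsv)
q=P[(np.isfinite(P).all(2))&(P[...,2]>285)&(P[...,0]>400)&(P[...,0]<480)&(P[...,1]>220)&(P[...,1]<370)]
print(len(q),q.mean(0),np.percentile(q,[1,99],axis=0).round(1).tolist(), np.polyfit(q[:,1],q[:,0],1))
```

```text
-300 -250 -200 -150 -100  -50    0   50  100  150  200  250  300  350  400  450  500  550  600  650
 -100    .    .    .    .    .    .    .    .    1    1    1    1  347  384  391  382    0    1    1    .
  -50    .    .    .    .    .    .    .   14   12    1    0    1  345  391  402  132    1    1    0    .
    0    .    .    .    .   17    .  164  166   12    1    1    1  373  405  410    1    1    1    1    1
   50    3    3    3    2   14  129  183   16   14    4    4    4  396  421  415  250  328    1    1    1
  100    3    3    3    6   12   14   15  393  340    4    4  352  412  429  207  231  362    1    1    1
  150   25   25    3    3  405  417  363  382    4    4   17  363  412  434  440  434  409    1    1   17
  200   26   26   23    3    3    3    3  407    4   14   20  364  412  435  438  432  405    8    4   17
  250   26   26   25    3    3  230  255  292   24   24    4    3    4    4    3    4    4  116  117  117
  300   26   26   25   20    3    4  247  248   26   20    4    4    4   34    4    4  116  116   92   76
  350   26   26   26   24    3    5  219  221 
[... 333 characters left out ...]
 187  177  165    4    4  116  115   69   54
  550    .    .    .    .    .   41  -24   -8   -1    0  102   91    5    4    4   67   80  116  117  116
  600    .    .    .    .    .  -44 -135    .    . -276  -27   -9    0    2    2   56   77    4    4    4
  650    .    .    .    .    .    .    .    .    .    . -149  -94  -95 -370  -17   -7    0    2    3    4
  700 -888 -892    .    .    .    .    .    .    .    .    .    .    . -895 -893 -892 -893 -892  -12   -5
  750 -887 -888 -889 -888 -891 -889    .    .    .    .    .    .    . -896 -893 -892 -892 -894 -890 -892
555 [433.12936814 288.24014075 296.79144606] [[422.4, 230.8, 287.6], [447.1, 346.7, 300.4]] [-1.20529497e-01  4.67870807e+02]
```

Run:
```python
from h import *
z=np.load("/tmp/v.npz")
cv2.imwrite("pics/c1.png",np.vstack([cv2.resize(z["a"][60:330,0:200],(444,600))[:, :, ::-1]]))
P=z["pa"]
for v in range(80,300,12):
    print(v,[(u,P[v,u].round().tolist()) for u in (2,12,22,32,42,52,66)])
print("top")
P=z["pb"]
for v in (352,362,370,376,382):
    print(v,[(u,P[v,u].round().tolist()) for u in (335,350,372,380,388,396,410,430,460,490)])
```

```text
80 [(2, [144.0, 74.0, 402.0]), (12, [-577.0, 564.0, 30.0]), (22, [-560.0, 589.0, 22.0]), (32, [-553.0, 622.0, 8.0]), (42, [-483.0, 611.0, 27.0]), (52, [-470.0, 640.0, 17.0]), (66, [-88.0, 382.0, 213.0])]
92 [(2, [146.0, 64.0, 387.0]), (12, [140.0, 84.0, 376.0]), (22, [-538.0, 555.0, -4.0]), (32, [-446.0, 528.0, 29.0]), (42, [225.0, 73.0, 400.0]), (52, [-231.0, 439.0, 120.0]), (66, [-108.0, 386.0, 173.0])]
104 [(2, [149.0, 54.0, 372.0]), (12, [145.0, 72.0, 362.0]), (22, [136.0, 94.0, 348.0]), (32, [-437.0, 504.0, -2.0]), (42, [-406.0, 518.0, -2.0]), (52, [-231.0, 424.0, 88.0]), (66, [-144.0, 402.0, 120.0])]
116 [(2, [155.0, 41.0, 359.0]), (12, [150.0, 60.0, 348.0]), (22, [144.0, 80.0, 335.0]), (32, [135.0, 103.0, 320.0]), (42, [196.0, 78.0, 349.0]), (52, [-314.0, 469.0, 1.0]), (66, [-186.0, 421.0, 60.0])]
128 [(2, [160.0, 30.0, 345.0]), (12, [152.0, 49.0, 332.0]), (22, [148.0, 68.0, 319.0]), (32, [139.0, 90.0, 304.0]), (42, [-293.0, 404.0, -1.0]), (52, [210.0, 77.0, 330.0]), (66, [-214.0, 427.0, 6.0])]
140 [(2, [162.0, 20.0, 330.0]), (12, [156.0, 38.0, 317.0]), (22, [151.0, 57.0, 303.
[... 3412 characters left out ...]
410, [160.0, 24.0, 298.0]), (430, [166.0, 4.0, 322.0]), (460, [172.0, -25.0, 348.0]), (490, [180.0, -48.0, 380.0])]
376 [(335, [75.0, 95.0, 11.0]), (350, [76.0, 64.0, 14.0]), (372, [144.0, 72.0, 269.0]), (380, [148.0, 63.0, 283.0]), (388, [150.0, 54.0, 292.0]), (396, [153.0, 45.0, 304.0]), (410, [157.0, 30.0, 318.0]), (430, [163.0, 12.0, 343.0]), (460, [172.0, -14.0, 373.0]), (490, [177.0, -40.0, 393.0])]
382 [(335, [64.0, 96.0, 14.0]), (350, [63.0, 64.0, 10.0]), (372, [143.0, 78.0, 296.0]), (380, [145.0, 68.0, 303.0]), (388, [149.0, 61.0, 318.0]), (396, [151.0, 51.0, 324.0]), (410, [155.0, 37.0, 338.0]), (430, [161.0, 18.0, 360.0]), (460, [168.0, -8.0, 386.0]), (490, [175.0, -31.0, 411.0])]
```

View pics/c1.png

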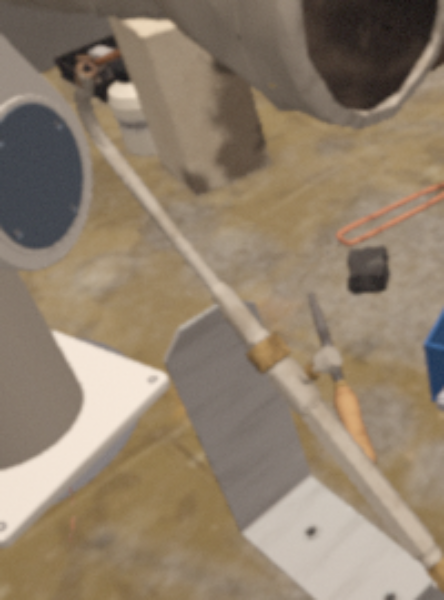

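The crop shows the robot's shoulder cap at left. The lance's upper end is at crop (85,85), about 200 mm from the base axis at z≈400. The swing clears it with the arm kept up, so I'll start the transit.

Request:
{"api": "servo_tool", "payload": {"rows": [[0,0,-0.03,0.1,-0.1,-0.2,80],[0,0,-0.08,0.25,-0.25,-0.4,80],[0,0,-0.13,0.4,-0.4,-0.6,80],[0,0,-0.18,0.5,-0.55,-0.75,80],[0,0,-0.22,0.6,-0.68,-0.8,80],[0,0,-0.22,0.6,-0.68,-0.8,80]]}}

```text
t: 0.85
ee_pos: [270.8, -423.7, 383.7]
orientation: [2.972, 1.014, 0.001]
ft_force: [-0.7, 0.3, 0.4]
width: 79.9
grasp_force: 0.0
```

```bash
cat >> h.py <<'E'
a=np.radians(7.1);EX=np.array([np.cos(a),np.sin(a),0]);EY=np.array([-np.sin(a),np.cos(a),0])
def to(tx,ty,tz,yaw=90+7.1):
    o=ctrl.get_obs();p=np.array(o["ee_pos"]);M=Ro.from_rotvec(o["orientation"])
    y=np.radians(yaw);x=np.array([np.cos(y),np.sin(y),0]);T=Ro.from_matrix(np.stack([x,np.cross([0,0,-1],x),[0,0,-1]],1))
    print("t",o["t"],"p",p.round(1),"q",np.round(o["qpos"],2),"F",np.round(o["ft_force"],1),"w",round(o["width"],1))
    print("turn",((M.inv()*T).as_rotvec()/1.5).round(3),"shift",(M.inv().apply(np.array([tx,ty,tz])-p)/200).round(3))
E
python3 -c "
from h import *
to(541.5,144.3,300)"
```

```text
t 0.85 p [ 270.8 -423.7  383.7] q [-1.03  0.08  1.71  0.    1.35 -0.11] F [-0.7  0.3  0.4] w 79.9
turn [ 0.001  0.001 -0.691] shift [ 2.807 -1.42   0.416]
```

Request:
{"api": "servo_tool", "payload": {"rows": [[0,0,-0.05,0.2,-0.1,0,80],[0,0,-0.1,0.45,-0.23,0,80],[0,0,-0.16,0.7,-0.36,0,80],[0,0,-0.22,0.94,-0.48,0,80],[0,0,-0.22,0.94,-0.48,0,80]]}}

```text
t: 1.48
ee_pos: [361.6, -232.2, 382.0]
orientation: [-2.764, -1.492, 0.001]
ft_force: [-0.4, -0.3, -0.1]
width: 79.6
grasp_force: 0.0
```

```bash
python3 -c "
from h import *
to(541.5,144.3,300)"
```

```text
t 1.475 p [ 361.6 -232.2  382. ] q [-0.6  -0.05  1.84  0.    1.35 -0.02] F [-0.4 -0.3 -0.1] w 79.6
turn [-0.001 -0.    -0.47 ] shift [ 2.067 -0.281  0.411]
```

Request:
{"api": "servo_tool", "payload": {"rows": [[0,0,-0.05,0.2,-0.03,0,80],[0,0,-0.11,0.45,-0.06,0,80],[0,0,-0.17,0.7,-0.1,0,80],[0,0,-0.23,0.95,-0.13,0,80],[0,0,-0.23,0.98,-0.13,0,80]]}}

```text
t: 2.1
ee_pos: [448.3, -55.6, 381.9]
orientation: [-2.469, -1.941, 0.002]
ft_force: [-0.5, -0.5, 0.2]
width: 79.9
grasp_force: 0.0
```

```bash
python3 -c "
from h import *
to(541.5,144.3,300)"
```

```text
t 2.1 p [448.3 -55.6 381.9] q [-0.15 -0.01  1.8  -0.    1.35  0.09] F [-0.5 -0.5  0.2] w 79.9
turn [-0.001  0.    -0.241] shift [1.082 0.217 0.409]
```

Request:
{"api": "servo_tool", "payload": {"rows": [[0,0,-0.05,0.22,0.04,0.05,60],[0,0,-0.11,0.47,0.1,0.15,60],[0,0,-0.18,0.72,0.16,0.25,60],[0,0,-0.24,0.95,0.21,0.35,60],[0,0,-0.24,1.0,0.21,0.41,60],[0,0,-0.24,1.0,0.21,0.41,60]]}}

```text
t: 2.85
ee_pos: [535.0, 126.5, 299.1]
orientation: [-2.086, -2.347, 0.005]
ft_force: [-0.4, -0.4, 0.3]
width: 60.1
grasp_force: 0.0
```

Run:
```python
from h import *
to(541.5,144.3,32)
s=grab("scene");cv2.imwrite("pics/s1.png",cv2.resize(s[0][40:310,130:400,::-1],(594,594)))
b=grab("top")[0];H,S,V=cv2.split(cv2.cvtColor(b,cv2.COLOR_RGB2HSV));print((((H<6)|(H>174))&(S>180)&(V>110)).sum())
```

```text
t 2.85 p [535.  126.5 299.1] q [ 0.21  0.23  1.72 -0.    1.19  0.09] F [-0.4 -0.4  0.3] w 60.1
turn [-0.002  0.001 -0.004] shift [0.086 0.047 1.335]
97
```

View pics/s1.png

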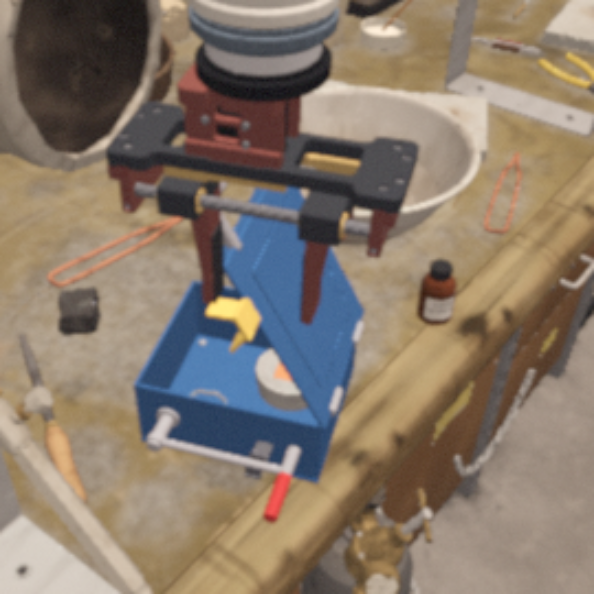

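The hand points down with its fingers closing along the chest's x. The red handle at (278,497) is clear below it and the saddle is at (235,315). Descending now.

Request:
{"api": "servo_tool", "payload": {"rows": [[0,0,0,0.05,0.02,0.2,60],[0,0,0,0.08,0.05,0.45,60],[0,0,0,0.08,0.05,0.7,60],[0,0,0,0.08,0.05,0.9,60],[0,0,0,0.08,0.05,1.0,60],[0,0,0,0.08,0.05,1.0,60]]}}

```text
t: 3.7
ee_pos: [543.1, 143.5, 100.3]
orientation: [-2.086, -2.348, 0.002]
ft_force: [0.4, 0.1, 0.4]
width: 59.8
grasp_force: 0.0
```

Request:
{"api": "servo_tool", "payload": {"rows": [[0,0,0,0,0,0.12,50],[0,0,0,0,0,0.24,50],[0,0,0,0,0,0.33,50],[0,0,0,0,0,0.33,50],[0,0,0,0,0,0.33,50]]}}

```text
t: 4.32
ee_pos: [544.4, 145.0, 35.7]
orientation: [2.084, 2.35, 0.002]
ft_force: [0.4, 0.2, 0.2]
width: 49.9
grasp_force: 0.0
```

Run:
```python
from h import *
to(541.5,144.3,32)
s=grab("scene");cv2.imwrite("pics/s2.png",cv2.resize(s[0][100:310,150:360,::-1],(594,594)))
```

```text
t 4.325 p [544.4 145.   35.7] q [ 0.24  0.61  1.86 -0.    0.67  0.12] F [0.4 0.2 0.2] w 49.9
turn [ 0.001 -0.    -0.003] shift [-0.002 -0.015  0.018]
```

View pics/s2.png

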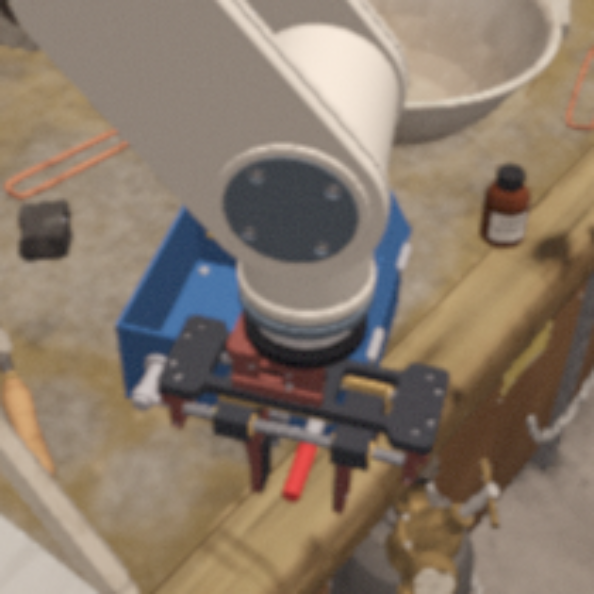

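Run:
```python
from h import *
im,d,P,*_=grab("top");cv2.imwrite("pics/t2.png",im[...,::-1])
q=P[np.isfinite(P).all(2)];u=np.c_[q@EX,q@EY,q[:,2]]
for e in range(300,720,30):
    m=(u[:,0]>e)&(u[:,0]<e+30)
    print(e,[(y,int(np.percentile(u[m&(u[:,1]>y)&(u[:,1]<y+20),2],[95])[0])) for y in range(0,300,20) if (m&(u[:,1]>y)&(u[:,1]<y+20)).sum()>3])
```

```text
300 [(120, 835), (140, 835), (160, 834), (180, 833)]
330 [(100, 823), (120, 831), (140, 830), (160, 829), (180, 828)]
360 [(40, 739), (60, 741), (80, 798), (100, 805), (120, 805), (140, 803), (160, 799), (180, 794)]
390 [(0, 684), (20, 707), (40, 725), (60, 722), (80, 716), (100, 702), (120, 626)]
420 [(0, 669), (20, 668), (40, 664), (60, 660), (80, 654), (100, 645), (120, 612)]
450 [(20, 608), (40, 604), (60, 598), (80, 593), (100, 581), (120, 495)]
480 [(0, 489), (20, 487), (40, 504), (60, 532), (80, 521), (100, 492), (120, 491), (180, 234), (200, 235), (220, 240), (240, 249), (260, 256), (280, 264)]
510 [(0, 480), (20, 478), (40, 477), (60, 474), (80, 388), (100, 466), (120, 462), (140, 206), (160, 218), (180, 223), (200, 221), (220, 223), (240, 222), (260, 224), (280, 223)]
540 [(0, 445), (20, 440), (40, 390), (60, 390), (80, 390), (100, 390), (120, 428), (140, 371), (160, 165), (180, 169), (200, 167), (220, 168), (240, 169), (260, 170), (280, 167)]
570 [(20, 407), (40, 388), (60, 387), (80, 386), (100, 385), (120, 393), (140, 375), (160, 113), (180, 113), (200, 116), (220, 116), (240, 115), (260, 116), (280, 113)]
600 [(20, 373), (120, -6), (140, -5), (160, -6), (180, 0), (200, 2), (220, 4), (240, 3), (260, 4), (280, 4)]
630 [(180, -15), (200, -5), (220, 0), (240, 1), (260, 2), (280, 2)]
660 [(140, -138), (160, -140), (200, -93), (220, -94), (240, -96), (260, -11), (280, -5)]
690 [(180, -94), (200, -92)]
```

View pics/t2.png

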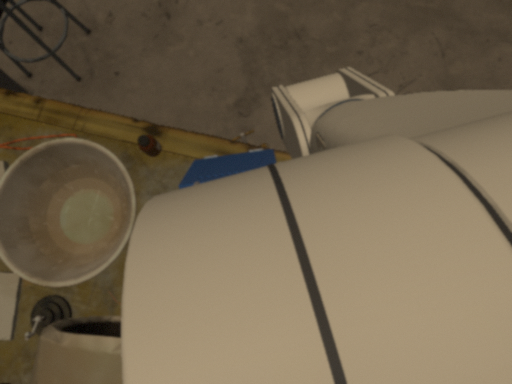

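The top view is mostly filled by the arm, with the lid visible at (228,168). The wrist stays above the lid throughout the swing, so I'll grip the handle.

Request:
{"api": "servo_tool", "payload": {"rows": [[0,0,0,0,-0.015,0.015,8],[0,0,0,0,-0.015,0.015,8],[0,0,0,0,-0.015,0.015,8],[0,0,0,0,-0.015,0.015,8],[0,0,0,0,-0.015,0.015,8],[0,0,0,0,-0.015,0.015,8]]}}

```text
t: 5.18
ee_pos: [541.3, 144.8, 31.8]
orientation: [2.084, 2.35, 0.002]
ft_force: [2.9, 1.2, -0.6]
width: 13.0
grasp_force: 30.0
```

Run:
```python
from h import *
to(541.5,144.3,32)
for f in range(12,75,6): r=np.radians(f);print(f,round(-.65*(1-np.cos(r)),3),round(-.65*np.sin(r),3))
```

```text
t 5.175 p [541.3 144.8  31.8] q [0.24 0.61 1.87 0.   0.66 0.12] F [ 2.9  1.2 -0.6] w 13.0
turn [ 0.001 -0.    -0.003] shift [-0.002  0.001 -0.001]
12 -0.014 -0.135
18 -0.032 -0.201
24 -0.056 -0.264
30 -0.087 -0.325
36 -0.124 -0.382
42 -0.167 -0.435
48 -0.215 -0.483
54 -0.268 -0.526
60 -0.325 -0.563
66 -0.386 -0.594
72 -0.449 -0.618
```

Request:
{"api": "servo_tool", "payload": {"rows": [[0,0,0,0,-0.004,-0.068,8],[0,0,0,0,-0.014,-0.135,8],[0,0,0,0,-0.032,-0.2,8],[0,0,0,0,-0.056,-0.264,8],[0,0,0,0,-0.056,-0.264,8]]}}

```text
t: 5.8
ee_pos: [530.6, 143.5, 86.3]
orientation: [2.083, 2.349, 0.004]
ft_force: [4.9, -0.1, 3.2]
width: 12.8
grasp_force: 30.0
```

Run:
```python
from h import *
to(541.3,144.8,31.8)
o=ctrl.get_obs();print(o["grasp_force"],o["moment"])
```

```text
t 5.8 p [530.6 143.5  86.3] q [ 0.24  0.51  1.88 -0.    0.75  0.12] F [ 4.9 -0.1  3.2] w 12.8
turn [ 0.002 -0.    -0.003] shift [0.    0.053 0.273]
30.00373810529709 [-0.16584309 -0.93866346 -0.053941  ]
```

Request:
{"api": "servo_tool", "payload": {"rows": [[0,0,0,0,-0.031,-0.061,8],[0,0,0,0,-0.068,-0.118,8],[0,0,0,0,-0.111,-0.171,8],[0,0,0,0,-0.159,-0.219,8],[0,0,0,0,-0.212,-0.262,8],[0,0,0,0,-0.269,-0.299,8],[0,0,0,0,-0.33,-0.33,8],[0,0,0,0,-0.393,-0.354,8],[0,0,0,0,-0.393,-0.354,8]]}}

```text
t: 6.92
ee_pos: [456.4, 134.8, 159.2]
orientation: [2.079, 2.346, 0.015]
ft_force: [8.9, -1.9, 24.3]
width: 13.0
grasp_force: 30.0
```

Run:
```python
from h import *
to(541.3,144.8,31.8)
o=ctrl.get_obs();print(o["grasp_force"],o["moment"]); p=o["ee_pos"]
print("ex",p@EX,"ey",p@EY,"z grasp",p[2]+19)
im,d,P,*_=grab("scene");cv2.imwrite("pics/s3.png",cv2.resize(im[60:310,130:380,::-1],(594,594)))
H,S,V=cv2.split(cv2.cvtColor(im,cv2.COLOR_RGB2HSV));m=((H<6)|(H>174))&(S>170)&(V>110)&np.isfinite(P).all(2)
q=P[m];q=q[np.linalg.norm(q-(p+[0,0,19]),axis=1)<60];print(len(q),q.mean(0) if len(q) else 0)
```

```text
t 6.925 p [456.4 134.8 159.2] q [ 0.26  0.3   2.01 -0.    0.82  0.14] F [ 8.9 -1.9 24.3] w 13.0
turn [ 0.008 -0.001 -0.002] shift [-0.002  0.419  0.642]
30.00156283378601 [-0.44588536 -1.4295454  -0.02681116]
ex 469.6012615082769 ey 77.30876310018837 z grasp 178.20087071908273
76 [459.86719794 123.50912577 177.56674642]
```

View pics/s3.png

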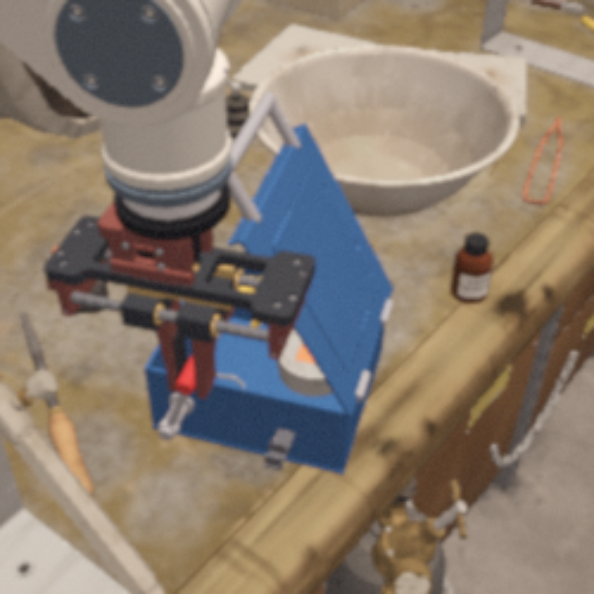

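The rod is up with its handle at (188,370) and the pin ready under the lid, which is still raised. The 24 N is purely radial, so I'll relieve it and nudge the rod about 1° further.

Request:
{"api": "servo_tool", "payload": {"rows": [[0,0,0,0,-0.008,-0.02,8],[0,0,0,0,-0.012,-0.032,8],[0,0,0,0,-0.012,-0.032,8],[0,0,0,0,-0.012,-0.032,8]]}}

```text
t: 7.48
ee_pos: [449.3, 133.9, 162.0]
orientation: [2.084, 2.351, 0.001]
ft_force: [3.3, 2.1, 10.0]
width: 13.2
grasp_force: 30.0
```

Run:
```python
from h import *
to(541.3,144.8,31.8)
o=ctrl.get_obs();p=o["ee_pos"];print("ex",p@EX,"z",p[2]+19)
```

```text
t 7.475 p [449.3 133.9 162. ] q [0.26 0.29 2.01 0.   0.84 0.14] F [ 3.3  2.1 10. ] w 13.2
turn [ 0.    -0.    -0.003] shift [-0.001  0.463  0.651]
ex 462.42013833563675 z 181.0396853263392
```

Request:
{"api": "servo_tool", "payload": {"rows": [[0,0,0,0,0.012,0,8],[0,0,0,0,0.012,0,8],[0,0,0,0,0.012,0,26],[0,0,0,0,0.012,0,26],[0,0,0,0,0.012,0,26],[0,0,0,0,0.012,0,26]]}}

```text
t: 8.22
ee_pos: [451.0, 133.8, 161.4]
orientation: [-2.084, -2.35, 0.001]
ft_force: [0.2, 0.3, -1.0]
width: 26.2
grasp_force: 0.0
```

Request:
{"api": "servo_tool", "payload": {"rows": [[0,0,0,-0.1,0,0,32],[0,0,0,-0.22,0,0,32],[0,0,0,-0.34,0,0,32],[0,0,0,-0.38,0,0,32],[0,0,0,-0.38,-0.1,-0.2,32],[0,0,0,-0.38,-0.2,-0.45,32],[0,0,0,-0.38,-0.3,-0.7,32],[0,0,0,-0.38,-0.4,-0.9,32],[0,0,0,-0.38,-0.4,-1.0,32],[0,0,0,-0.38,-0.4,-1.0,32]]}}

```text
t: 9.48
ee_pos: [381.7, 49.3, 363.0]
orientation: [2.082, 2.349, 0.004]
ft_force: [0.9, 0.0, -1.4]
width: 32.2
grasp_force: 0.0
```

Run:
```python
from h import *
to(433,288,380)
for n in("scene","top"):
    im,d,P,*_=grab(n);cv2.imwrite("pics/%s4.png"%n,im[...,::-1])
    H,S,V=cv2.split(cv2.cvtColor(im,cv2.COLOR_RGB2HSV));f=np.isfinite(P).all(2)
    for k,m in {"red":((H<6)|(H>174))&(S>170)&(V>110),"yel":(H>20)&(H<32)&(S>190)&(V>140)}.items():
        q=P[m&f];q=q[np.linalg.norm(q-[465,150,190],axis=1)<90]
        if len(q): print(n,k,len(q),q.mean(0).round(1),"ex",(q@EX).mean().round(1),"ey",np.percentile(q@EY,[2,98]).round(),"z",np.percentile(q[:,2],[2,98]).round(),"exr",np.percentile(q@EX,[2,98]).round())
```

```text
t 9.475 p [381.7  49.3 363. ] q [ 0.1  -0.12  1.95  0.    1.31 -0.02] F [ 0.9  0.  -1.4] w 32.2
turn [ 0.002 -0.    -0.002] shift [ 1.154  0.398 -0.083]
scene red 105 [454.7 134.  178.5] ex 467.8 ey [ 58. 102.] z [173. 182.] exr [463. 472.]
top red 155 [448.6 142.2 181.6] ex 462.8 ey [ 63. 107.] z [178. 185.] exr [458. 469.]
top yel 229 [476.9 193.7 222.7] ex 497.2 ey [122. 144.] z [206. 227.] exr [480. 518.]
```

View pics/scene4.png

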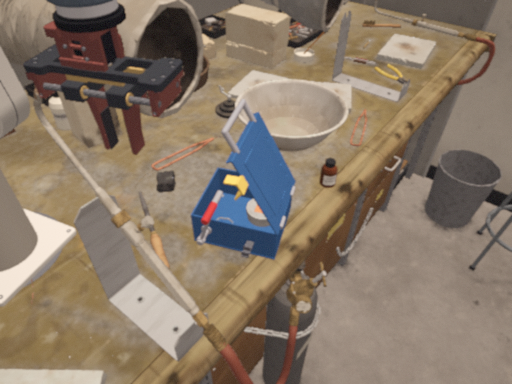

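The scene view shows the rod standing with its handle at (211,205). The measured centre is chest x −20 and z ≈ 175, as it should be. The lid is still at about 61°, so I'm moving to the bar.

Request:
{"api": "servo_tool", "payload": {"rows": [[0,0,0,0.15,0.05,-0.05,50],[0,0,0,0.35,0.12,-0.08,50],[0,0,0,0.55,0.2,-0.08,50],[0,0,0,0.75,0.28,-0.08,50],[0,0,0,0.92,0.36,-0.08,50],[0,0,0,0.98,0.4,-0.08,50],[0,0,0,0.98,0.4,-0.08,50]]}}

```text
t: 10.45
ee_pos: [436.9, 253.0, 376.3]
orientation: [-2.083, -2.351, 0.004]
ft_force: [0.3, -0.2, 0.1]
width: 50.1
grasp_force: 0.0
```

```bash
python3 -c "
from h import *
to(435.9,286.9,273)"
```

```text
t 10.45 p [436.9 253.  376.3] q [ 0.5   0.09  1.71 -0.    1.34  0.38] F [ 0.3 -0.2  0.1] w 50.1
turn [-0.002  0.001 -0.002] shift [0.169 0.017 0.516]
```

Request:
{"api": "servo_tool", "payload": {"rows": [[0,0,0,0.1,0.01,0.0,50],[0,0,0,0.17,0.017,0.1,50],[0,0,0,0.17,0.017,0.25,50],[0,0,0,0.17,0.017,0.4,50],[0,0,0,0.17,0.017,0.5,50],[0,0,0,0.17,0.017,0.51,50]]}}

```text
t: 11.2
ee_pos: [435.5, 286.7, 274.6]
orientation: [-2.085, -2.349, 0.004]
ft_force: [0.7, 0.1, 0.4]
width: 49.8
grasp_force: 0.0
```

Request:
{"api": "servo_tool", "payload": {"rows": [[0,0,0,0,0,0,30],[0,0,0,0,0,0,20],[0,0,0,0,0,0,5],[0,0,0,0,0,0,5],[0,0,0,0,0,0,5],[0,0,0,0,0,0,5]]}}

```text
t: 11.95
ee_pos: [436.1, 287.2, 276.0]
orientation: [-2.084, -2.35, 0.001]
ft_force: [-4.5, -0.0, 5.4]
width: 11.4
grasp_force: 30.0
```

```bash
python3 -c "
from h import *
to(435.9,286.9,273)
p=ctrl.get_obs()['ee_pos'];e=p@EX;dx=580.5-e;dz=p[2]+19-85;th=np.arctan2(dz,dx);print(e,dz,np.hypot(dx,dz),np.degrees(th))
for d in range(57,36,-3): t=np.radians(d);print(d,((dx-235*np.cos(t)-(dx-235*np.cos(th)))/200).round(3),((235*np.sin(th)-235*np.sin(t))/200).round(3))
"
```

```text
t 11.95 p [436.1 287.2 276. ] q [0.56 0.21 1.8  0.   1.13 0.44] F [-4.5 -0.   5.4] w 11.4
turn [-0.    -0.    -0.003] shift [-0.001 -0.001  0.015]
468.20717953450713 209.97616048412084 238.1169156102705 61.862644303203844
57 -0.086 0.051
54 -0.137 0.086
51 -0.185 0.123
48 -0.232 0.163
45 -0.277 0.205
42 -0.319 0.25
39 -0.359 0.297
```

Request:
{"api": "servo_tool", "payload": {"rows": [[0,0,0,0,-0.03,0.017,5],[0,0,0,0,-0.058,0.034,5],[0,0,0,0,-0.086,0.051,5],[0,0,0,0,-0.112,0.068,5],[0,0,0,0,-0.137,0.086,5],[0,0,0,0,-0.161,0.104,5],[0,0,0,0,-0.185,0.123,5],[0,0,0,0,-0.209,0.143,5],[0,0,0,0,-0.232,0.163,5],[0,0,0,0,-0.232,0.163,5]]}}

```text
t: 13.2
ee_pos: [389.5, 281.6, 242.5]
orientation: [-2.084, -2.35, 0.002]
ft_force: [1.5, 2.7, -2.6]
width: 11.1
grasp_force: 30.0
```

```bash
cat > st.py <<'E'
from h import *
to(435.9,286.9,273)
p=ctrl.get_obs()['ee_pos'];e=p@EX;dx=580.5-e;dz=p[2]+19-85;th=np.arctan2(dz,dx);print(e,dz,np.hypot(dx,dz),np.degrees(th))
for n in("scene","top"):
    im,d,P,*_=grab(n)
    H,S,V=cv2.split(cv2.cvtColor(im,cv2.COLOR_RGB2HSV));f=np.isfinite(P).all(2)
    for k,m in {"red":((H<6)|(H>174))&(S>170)&(V>110),"yel":(H>20)&(H<32)&(S>190)&(V>140)}.items():
        q=P[m&f];q=q[np.linalg.norm(q-[465,150,190],axis=1)<90]
        if len(q): print(n,k,len(q),"ex",(q@EX).mean().round(1),np.percentile(q@EX,[2,98]).round(),"ey",np.percentile(q@EY,[2,98]).round(),"z",q[:,2].mean().round(1),np.percentile(q[:,2],[2,98]).round())
cv2.imwrite("pics/z%d.png"%(ctrl.get_obs()["t"]*100),cv2.resize(grab("scene")[0][120:270,160:310,::-1],(590,590),interpolation=cv2.INTER_CUBIC))
E
python3 st.py; ls pics
```

```text
t 13.2 p [389.5 281.6 242.5] q [0.6  0.18 1.92 0.   1.04 0.48] F [ 1.5  2.7 -2.6] w 11.1
turn [-0.001  0.    -0.003] shift [-0.002  0.233 -0.153]
421.36966851772786 176.4515233448883 237.60808590700248 47.954722531454834
scene red 102 ex 467.8 [462. 472.] ey [ 59. 101.] z 178.6 [172. 182.]
top red 122 ex 463.0 [458. 468.] ey [ 63. 102.] z 181.8 [179. 185.]
c1.png
s0.png
s1.png
s2.png
s3.png
scene4.png
t0.png
t2.png
top4.png
z1330.png
```

Request:
{"api": "servo_tool", "payload": {"rows": [[0,0,0,0,-0.015,0.014,5],[0,0,0,0,-0.03,0.028,5],[0,0,0,0,-0.045,0.042,5],[0,0,0,0,-0.059,0.057,5],[0,0,0,0,-0.073,0.072,5],[0,0,0,0,-0.08,0.08,5],[0,0,0,0,-0.08,0.08,5]]}}

```text
t: 14.22
ee_pos: [374.0, 279.7, 226.8]
orientation: [-2.084, -2.35, 0.001]
ft_force: [0.3, 4.5, -1.5]
width: 11.6
grasp_force: 30.0
```

```bash
python3 st.py
```

```text
t 14.225 p [374.  279.7 226.8] q [0.62 0.18 1.96 0.   0.99 0.5 ] F [ 0.3  4.5 -1.5] w 11.6
turn [-0.001 -0.    -0.003] shift [-0.002  0.311 -0.231]
405.68243687734844 160.7842685541671 237.5137077952361 42.60555415695173
scene red 110 ex 467.8 [462. 472.] ey [ 58. 102.] z 178.4 [172. 182.]
top red 147 ex 462.7 [458. 469.] ey [ 63. 107.] z 181.8 [179. 185.]
top yel 94 ex 470.9 [455. 483.] ey [123. 140.] z 187.6 [177. 196.]
```

```bash
ls -t pics | head -1; cp pics/$(ls -t pics|head -1) pics/v9.png
```

```text
z1432.png
```

View pics/v9.png

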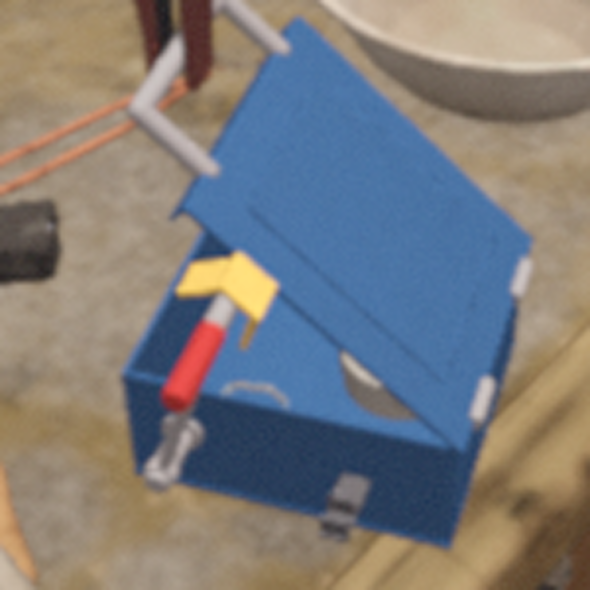

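The pin at (215,310) is between the two legs of the yellow saddle at (230,285), inside the mouth. I'll lower slowly until it touches.

Request:
{"api": "servo_tool", "payload": {"rows": [[0,0,0,0,-0.007,0.008,5],[0,0,0,0,-0.014,0.015,5],[0,0,0,0,-0.02,0.023,5],[0,0,0,0,-0.027,0.03,5],[0,0,0,0,-0.027,0.03,5]]}}

```text
t: 15.0
ee_pos: [369.1, 279.1, 220.9]
orientation: [-2.084, -2.351, -0.0]
ft_force: [1.1, 5.4, -1.1]
width: 10.8
grasp_force: 30.0
```

```bash
python3 st.py
```

```text
t 15.0 p [369.1 279.1 220.9] q [0.62 0.19 1.98 0.   0.98 0.5 ] F [ 1.1  5.4 -1.1] w 10.8
turn [ 0.    -0.    -0.003] shift [-0.001  0.336 -0.26 ]
400.7496503654182 154.91222539045432 237.2930377595966 40.75538057110671
scene red 108 ex 467.7 [462. 472.] ey [ 58. 101.] z 178.4 [173. 181.]
top red 147 ex 462.7 [458. 468.] ey [ 63. 108.] z 181.6 [178. 184.]
top yel 157 ex 464.5 [443. 480.] ey [123. 144.] z 184.1 [175. 192.]
```

No contact yet; continuing in small steps.

Request:
{"api": "servo_tool", "payload": {"rows": [[0,0,0,0,-0.006,0.008,5],[0,0,0,0,-0.012,0.016,5],[0,0,0,0,-0.012,0.016,5]]}}

```text
t: 15.52
ee_pos: [368.2, 279.2, 219.7]
orientation: [2.083, 2.35, 0.005]
ft_force: [0.7, 0.6, 14.9]
width: 11.4
grasp_force: 30.0
```

```bash
python3 st.py
```

```text
t 15.525 p [368.2 279.2 219.7] q [ 0.62  0.18  1.98 -0.    0.97  0.5 ] F [ 0.7  0.6 14.9] w 11.4
turn [ 0.002 -0.    -0.002] shift [-0.002  0.341 -0.265]
399.93448306613476 153.6675744373836 237.1025713463749 40.398946307903934
scene red 112 ex 467.3 [462. 471.] ey [ 58. 102.] z 178.8 [173. 182.]
top red 145 ex 462.4 [457. 468.] ey [ 63. 108.] z 181.6 [178. 184.]
top yel 192 ex 462.9 [441. 479.] ey [123. 147.] z 183.6 [175. 191.]
```

15 N of contact at about 40°, so the saddle is on the pin. Releasing the bar.

Request:
{"api": "servo_tool", "payload": {"rows": [[0,0,0,0,0,0,20],[0,0,0,0,0,0,40],[0,0,0,0,0,0,40],[0,0,0,0,0,0,40],[0,0,0,0,0,-0.03,40],[0,0,0,0,0,-0.1,40],[0,0,0,0,0,-0.25,40],[0,0,0,0,0,-0.5,40],[0,0,0,0,0,-0.7,40],[0,0,0,0,0,-0.7,40]]}}

```text
t: 16.92
ee_pos: [368.1, 279.9, 362.2]
orientation: [2.083, 2.349, 0.012]
ft_force: [0.2, 0.2, -0.5]
width: 40.3
grasp_force: 0.0
```

```bash
python3 st.py; cp pics/$(ls -t pics|head -1) pics/v10.png
```

```text
t 16.925 p [368.1 279.9 362.2] q [ 0.62  0.02  1.82 -0.    1.29  0.5 ] F [ 0.2  0.2 -0.5] w 40.3
turn [ 0.005 -0.002 -0.003] shift [-0.007  0.338  0.448]
399.9061713187192 296.1755039110493 346.892000592011 58.62713457981109
scene red 120 ex 467.6 [462. 472.] ey [ 58. 102.] z 178.7 [173. 182.]
top red 56 ex 462.8 [457. 469.] ey [62. 80.] z 181.9 [179. 184.]
```

View pics/v10.png

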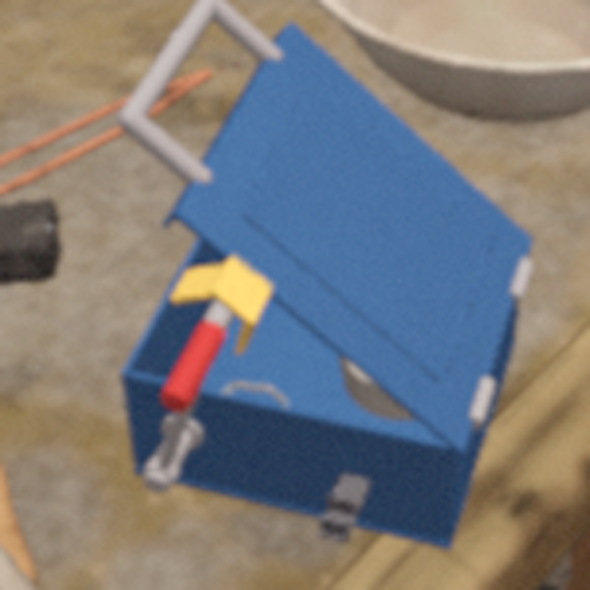

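The saddle at (230,290) sits over the pin at (215,315), with the gripper clear. I'll check numerically that the lid did not lift when the fingers left the bar.

```bash
ls pics
python3 - <<'E'
from h import *
import glob
from scipy.spatial import ConvexHull
def yc(f):
    im=cv2.imread(f);H,S,V=cv2.split(cv2.cvtColor(im,cv2.COLOR_BGR2HSV));m=(H>20)&(H<32)&(S>150)&(V>140)
    m[:230]=0;m[370:]=0;v,u=np.nonzero(m[:, :300]);return len(u),u.mean().round(1),v.mean().round(1)
for f in sorted(glob.glob("pics/z1*.png")): print(f,yc(f))
im,d,P,*_=grab("scene");H,S,V=cv2.split(cv2.cvtColor(im,cv2.COLOR_RGB2HSV))
m=np.isfinite(P).all(2)&(H>100)&(H<118)&(S>120);q=P[m];u=np.c_[q@EX,q@EY,q[:,2]]
s=u[(u[:,2]>105)&(u[:,2]<215)&(u[:,1]>170)&(u[:,1]<300)&(u[:,0]>430)]
print(len(s)); c=np.polyfit(s[:,0],s[:,2],1);r=s[:,2]-np.polyval(c,s[:,0]);k=abs(r)<8;c=np.polyfit(s[k,0],s[k,2],1);print(k.sum(),np.degrees(np.arctan(c)),(s[k,2]-np.polyval(c,s[k,0])).std())
# bar
g=np.isfinite(P).all(2)&(S<60)&(V>110)&(P[...,2]>215)&(P[...,2]<260);q=P[g];e=q@EX;q=q[(e>370)&(e<430)&(q@EY>170)&(q@EY<290)];print("bar",len(q),(q@EX).mean(),q[:,2].mean(),np.percentile(q[:,2],98))
E
```

```text
c1.png
s0.png
s1.png
s2.png
s3.png
scene4.png
t0.png
t2.png
top4.png
v10.png
v9.png
z1330.png
z1432.png
z1510.png
z1562.png
z1702.png
pics/z1330.png (1, np.float64(225.0), np.float64(276.0))
pics/z1432.png (1, np.float64(184.0), np.float64(292.0))
pics/z1510.png (12, np.float64(221.7), np.float64(308.5))
pics/z1562.png (9, np.float64(213.8), np.float64(305.0))
pics/z1702.png (33, np.float64(204.7), np.float64(299.4))
3065
3065 [-39.25840885  89.89921638] 1.4297893502702292
bar 399 409.09185197557986 233.80749724897066 241.98976733807936
```

Run:
```python
import cv2,numpy as np
I=[cv2.cvtColor(cv2.imread("pics/z%d.png"%k),cv2.COLOR_BGR2GRAY).astype(np.float32) for k in(1432,1510,1562,1702)]
w=(slice(240,365),slice(155,290)) ; w2=(slice(130,440),slice(300,440))
for i in range(3): 
    for w in ((slice(225,300),slice(160,300)),(slice(90,230),slice(110,230))): print(i,cv2.phaseCorrelate(I[i][w].copy(),I[3][w].copy(),cv2.createHanningWindow(I[i][w].shape[::-1],cv2.CV_32F)))
```

```text
0 ((-7.6939797123415445, 8.447252564525296), 0.29368050734202067)
0 ((-0.19344430401964274, -0.1412633459960091), 0.17028198683703388)
1 ((0.2139010588893484, 0.6137204693113176), 0.4343701097700331)
1 ((0.148343582550595, 0.15567539632806415), 0.5742038876922042)
2 ((-0.09615462414365084, 0.5997885498081104), 0.45529903835720487)
2 ((0.023580916168995714, 0.10140498623663063), 0.4944529864523146)
```

```bash
python3 -c "
from workcell import ctrl
print(ctrl.close_job())"
```

```text
the job is handed in; nothing more can be done
None
```

The prop rod stands at about 72° with its pin in the yellow saddle, the lid rests on it at about 40°, the gripper is clear of everything, and I handed the job in after about 17 s on the robot's clock.

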